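# Erect the fold-flat fitting tray and lock it with its tie bar

## Task

Set up the fold-flat fitting tray that is screwed to the counter: swing its three hinged flaps fully upright, and only then lock it with the flat tie bar, which you draw out of its storage slot by the end that sticks out and lay across the tray so that its two eyes go over the tabs of the left and right flaps and it sits fully down in their notches. Leave the orthosis, the caliper and the two hinge joints where they are, and the tray standing closed on all four sides.

Things in the scene. Friction and masses are not known exactly. Their poses are not given: they have to be found in the camera images.
- tray: white tray base screwed to the counter, 110 (x) by 150 (y) by 20 mm thick; origin at the centre of its underside, z up. A fixed 6 mm wall stands along its -x edge (the robot's side), top 85 mm above the counter. Flaps hinge on its +y (left), -y (right) and +x (far) edges. Flaps do not collide with one another.
- flap_left (a joint): left (+y) flap: white 6 mm panel, 110 mm along its hinge at tray y = +75 mm, z 20 mm. 0 = flat outwards, 1.571 = upright at its stop; a stiff hinge keeps it where left. 50 mm high in the middle 56 mm (notch for the bar), 65 mm in the wings beside it. A tab 24 mm wide, 6 mm thick sticks up, ending 92 mm from the hinge. Upright it occupies tray y 75 to 81 mm.
- flap_right (a joint): right (-y) flap: white 6 mm panel, 110 mm along its hinge at tray y = -75 mm, z 20 mm. 0 = flat outwards, 1.571 = upright at its stop; a stiff hinge keeps it where left. 50 mm high in the middle 56 mm (notch for the bar), 65 mm in the wings beside it. A tab 24 mm wide, 6 mm thick sticks up, ending 92 mm from the hinge. Upright it occupies tray y -75 to -81 mm.
- flap_far (a joint): far (+x) flap: white 6 mm panel, 150 mm along its hinge at tray x = +55 mm, z 20 mm. 0 = flat outwards, 1.571 = upright at its stop; a stiff hinge keeps it where left. It is 65 mm high. A tab 24 mm wide, 6 mm thick sticks up, ending 92 mm from the hinge.
- flap_left_tab (a point): centre point of the left flap's tab, where it can be pinched by its 24 mm wide sides: 79 mm from the hinge line, middle of the 6 mm thickness. The fingers can straddle it all the way up.
- flap_right_tab (a point): centre point of the right flap's tab, where it can be pinched by its 24 mm wide sides: 79 mm from the hinge line, middle of the 6 mm thickness. The fingers can straddle it all the way up.
- flap_far_tab (a point): centre point of the far flap's tab, where it can be pinched by its 24 mm wide sides: 79 mm from the hinge line, middle of the 6 mm thickness. The fingers can straddle it all the way up.
- bar: loose aluminium tie bar, 196 (its x) by 46 (its y) by 12 mm thick, about 0.2 kg; origin at the centre of its underside. In each end a rectangular eye right through, 14 mm along x by 34 mm along y, centred 78 mm from the middle. It starts flat in the rack's slot, 34 to 40 mm of one end out. Held by the end it cannot be seated (the wings meet the fingers); hold it by the middle.
- bar_mid (a point): centre of the tie bar (6 mm above its underside)
- tray_seat (a point): where bar_mid is when the bar is fully home: over the tray's centre, 76 mm above the counter (bar's long axis along tray y, underside on the notch bottoms at 70 mm)
- rack: fixed low grey rack, 200 (x) by 110 (y) by 30 mm high, origin at the centre of its underside, with a slot 54 mm wide and 18 mm high along its x, open at the -x face (100 mm from the origin); the bar can only be slid out that way, until its far end is clear of the roof
- orthosis: bystander: carbon-black ankle foot orthosis shell, 0.24 m high, foot plate about 230 mm long; origin under the sole
- caliper: bystander: steel vernier caliper about 200 mm long lying flat on the counter; origin under its beam
- hinge_joint0: bystander: white nylon hinge joint about 110 mm long lying on top of the rack; origin under its knuckle
- hinge_joint1: bystander: a second such hinge joint beside it on the rack

How it is judged (in metres and radians):
On the way:
1. all three flaps stand upright (within about 6 degrees) while the bar is not yet on the tray (value of joint each of flap_left, flap_right, flap_far above 1.47 rad and distance between bar_mid and tray_seat above 0.08 m), for 0.2 s.
At the end, for the whole second after the job is handed in: All three flaps upright (over 1.47 rad) and the tie bar at rest across the tray, its middle within 12 mm of the seat point horizontally and 4 mm in height, its long axis within 0.12 rad of the tray's y axis, level within 0.05 rad (either face up), so both eyes are over the tabs and it is fully down (value of joint each of flap_left, flap_right, flap_far above 1.47 rad and horizontal distance between bar_mid and tray_seat below 0.012 m and z of bar_mid in the frame of tray between 0.072 and 0.08 m and angle between the x axis of bar and the y axis of tray, either way round below 0.12 rad and angle between the z axis of bar and the z axis of tray, either way round below 0.05 rad and linear speed of bar below 0.01 m/s); the robot touches nothing.
It fails at once if the orthosis moved by more than 30 mm (distance of orthosis from where it was at the start of the episode above 0.03 m).
It fails at once if the caliper moved by more than 30 mm (distance of caliper from where it was at the start of the episode above 0.03 m).
It fails at once if a hinge joint moved by more than 30 mm (distance of hinge_joint0 from where it was at the start of the episode above 0.03 m).
It fails at once if a hinge joint moved by more than 30 mm (distance of hinge_joint1 from where it was at the start of the episode above 0.03 m).
It also fails if it takes over 72 s, if anything falls off the work surface, if the arm or the gripper's body presses on something with over 40 N, if the wrist force passes 120 N, or if a joint passes its speed limit or range.

## Robot

A 6-joint arm with a two-finger parallel gripper is mounted at the origin on the work surface. World frame = base frame: x ahead of the robot, y to its left, z up, the work surface at z = 0. Lengths are in mm, angles in rad, forces in N, time in s.
With the tool pointing down it reaches from about 300 to 875 mm from the base axis. Payload 6.4 kg.
Tool frame: the origin (TCP) lies at the very end of the fingers, on their centre line; the grasp point (between the pads) lies 19 mm behind it; z points along the fingers, y is the line along which they close (so a half turn about z gives the same grasp; the last joint's range is limited). The gripper opens to 88 mm and grips with 3 to 60 N. Pads are 18 mm wide; open, the fingers measure 123 mm over their backs; the gripper's body (75 mm by 187 mm) begins 45 mm behind the grasp point.
Start: joints at [1.053, 0.181, 1.607, -0, 1.354, -0.206], TCP at [176.383, 547.294, 238.714] pointing down, gripper open.
Joint ranges: [-2.99, 2.99], [-0.89, 2.07], [0.3, 2.58], [-1.14, 4.28], [0, 2.63], [-3.12, 3.12]. Speed limits (rad/s): [2.57, 2.57, 3.01, 3.14, 3.14, 3.14].

## Interface

Orientations are given as a unit quaternion [x, y, z, w].
In Python, from rig import env, effector, solver, optics, read_clock, read_q, read_qvel, read_joint_efforts, read_position, read_tcp_rot, read_contact_force, read_moment, read_opening, read_gripper_force gives the robot as it stands. Calls block until the motion is done:
- env.move_ptp(position, orientation): joint-space move of the TCP to a pose.
- env.move_linear(position, rotation=None, vel=150): straight line of the TCP; rotation=None keeps the orientation; vel is the mean speed in mm/s.
- env.move_j(angles): joint-space move.
- effector.move_gripper(opening, grasp_force=None): opening from 0.0 (shut) to 1.0 (fully open); grasp_force is the grip in N (None keeps the last); returns when the fingers have stopped.
- env.dwell(seconds).
- solver.solve_ik(position, orientation): joint angles nearest the present ones, or None.
- optics.capture(name): name is "scene" or "top" or "wrist"; returns (picture, depth): 400x640x3 uint8, blue, green, red; 400x640 float32, mm along the optical axis (not along the pixel's ray), 0 where there is no reading.
- optics.camera_params(name): a dict with "K" (3x3 intrinsics, pixels), "k1" (the pictures are not rectified: a ray, as slopes to the right and down, at radius r is drawn at 1 + k1 r^2 times it, then the intrinsics apply), "extrinsics" (4x4, takes a point from world to camera coordinates); the wrist camera has in their place "hand_eye" (4x4, takes a point from camera to tool coordinates, whose origin is the TCP and whose axes are the flange's). Camera axes: x right, y down, z forward; pixel columns grow to the right and rows downward; lengths in mm; the calibration is good to about 2 mm. A picture is of the moment at which its call begins: read the wrist's pose just before it. camera_params takes no time and is no camera call.
A pose or a line that the arm cannot do raises env.PlanningError and nothing moves.
- env.job_done(): hands the job in; it is judged then, once.
Readings, each from a call of its own:
- read_clock(): time.
- read_q(): joint angles.
- read_qvel(): joint speeds.
- read_joint_efforts(): joint torques, N m.
- read_position(): TCP position.
- read_tcp_rot(): TCP orientation.
- read_contact_force(): force on the tool from outside, world axes, zero at the start.
- read_moment(): the same for the moment, N m.
- read_opening(): opening from 0.0 (shut) to 1.0 (fully open).
- read_gripper_force(): force on a finger pad.
Only numpy, scipy, OpenCV 4.12 (cv2) and the standard library are available. Lean on these libraries where they do the work, as an engineer would, in place of code of your own. Each camera call takes 0.05 s, during which the arm holds its last target. There are 200 camera calls.

## Working session

There is one attempt and no reset: what is moved stays moved. The work goes in short steps, each a Python script; the robot and the scene stay as the last script left them, time stands still between calls to the robot, and variables do not carry over. Pictures are saved under pics/ and viewed, at most 10 in all, crops included, and the job is handed in when it is done.

```bash
ls; mkdir -p pics; python3 - <<'E'
from rig import *
import cv2,numpy as np
for n in("top","scene"):
    p,d=optics.capture(n); cv2.imwrite(f"pics/{n}0.png",p); np.save(f"{n}0.npy",d)
    c=optics.camera_params(n); print(n,c)
print(optics.camera_params("wrist"),read_clock())
E
```

```text
pics
top {'K': array([[410.82204761,   0.        , 316.95302458],
       [  0.        , 410.82204761, 203.30534832],
       [  0.        ,   0.        ,   1.        ]]), 'k1': -0.05043954937464848, 'extrinsics': array([[-1.50612171e-02, -9.99722920e-01,  1.80898809e-02,
         4.97928225e+01],
       [-9.85250070e-01,  1.17540799e-02, -1.70716553e-01,
         6.31381809e+02],
       [ 1.70456621e-01, -2.03942555e-02, -9.85154107e-01,
         8.79807816e+02],
       [ 0.00000000e+00,  0.00000000e+00,  0.00000000e+00,
         1.00000000e+00]])}
scene {'K': array([[411.58982697,   0.        , 317.74875343],
       [  0.        , 411.58982697, 200.32823208],
       [  0.        ,   0.        ,   1.        ]]), 'k1': -0.0034555210290958607, 'extrinsics': array([[-2.01342933e-01,  9.79510311e-01, -4.53577281e-03,
         8.99311863e+01],
       [ 7.77467948e-01,  1.56992049e-01, -6.09013207e-01,
        -4.57582831e+02],
       [-5.95822636e-01, -1.26146923e-01, -7.93147111e-01,
         1.48902113e+03],
       [ 0.00000000e+00,  0.00000000e+00,  0.00000000e+00,
         1.00000000e+00]])}
{'K': array([[354.284999  ,   0.        , 315.02585273],
       [  0.        , 354.284999  , 197.66563814],
       [  0.        ,   0.        ,   1.        ]]), 'k1': -0.01509010265074295, 'hand_eye': array([[ 1.19530959e-03, -9.55081557e-01, -2.96340666e-01,
         7.70810571e+01],
       [ 9.99998785e-01,  1.43810699e-03, -6.01339427e-04,
        -5.97345703e-01],
       [ 1.00049778e-03, -2.96339587e-01,  9.55082116e-01,
        -1.45941995e+02],
       [ 0.00000000e+00,  0.00000000e+00,  0.00000000e+00,
         1.00000000e+00]])} 0.1
```

View pics/top0.png

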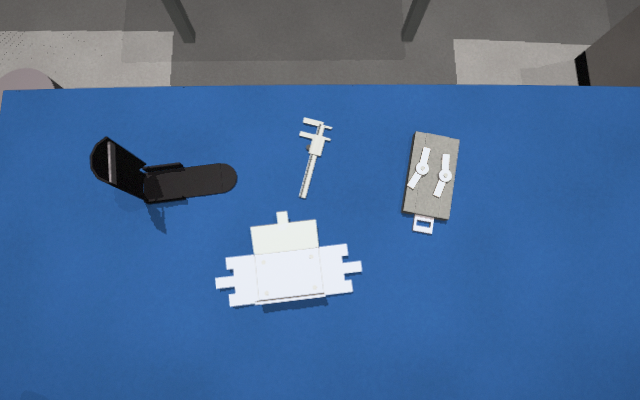

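View pics/scene0.png

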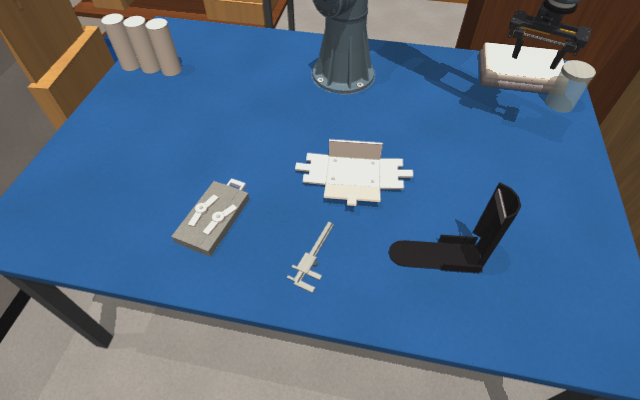

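The top view shows the tray around pixel (288,275), with its tabs at (222,283), (355,267) and (282,217). The rack is at (432,175) and the bar end sticks out at (424,225). The scene view agrees: the flaps lie flat, and the caliper and orthosis are clear of the tabs.

```bash
cat > h.py <<'E'
from rig import *
import cv2,numpy as np
from scipy.spatial.transform import Rotation as R
def rays(n,px,TW=None):
    c=optics.camera_params(n);px=np.asarray(px,float).reshape(-1,1,2)
    s=cv2.undistortPoints(px,c["K"],np.array([c["k1"],0,0,0,0.]))[:,0]
    T=np.linalg.inv(c["extrinsics"]) if TW is None else TW@c["hand_eye"]
    return T[:3,3],np.c_[s,np.ones(len(s))]@T[:3,:3].T
def plane(n,px,z,TW=None):
    o,d=rays(n,px,TW); return o+d*((z-o[2])/d[:,2])[:,None]
def tcpT():
    T=np.eye(4);T[:3,:3]=R.from_quat(read_tcp_rot()).as_matrix();T[:3,3]=read_position();return T
def down(a):
    "tool down, closing axis (tool y) along world heading a (mod pi), nearest present"
    def q(a):
        y=np.array([np.cos(a),np.sin(a),0]);z=np.array([0,0,-1.]);return R.from_matrix(np.c_[np.cross(y,z),y,z])
    c=[q(a),q(a+np.pi)];cur=R.from_quat(read_tcp_rot())
    return min(c,key=lambda r:(cur.inv()*r).magnitude()).as_quat()
E
python3 - <<'E'
from h import *
im=cv2.imread("pics/top0.png");d=np.load("top0.npy")
hsv=cv2.cvtColor(im,cv2.COLOR_BGR2HSV)
nb=((hsv[...,1]<90)&(hsv[...,2]>60)).astype(np.uint8)
def comp(m,seed):
    n,l=cv2.connectedComponents(m);return (l==l[seed[1],seed[0]]).astype(np.uint8)
t=comp(nb,(290,275));ys,xs=np.nonzero(t);print("tray px",xs.min(),xs.max(),ys.min(),ys.max(),len(xs))
def cnt(m): return max(cv2.findContours(m,cv2.RETR_EXTERNAL,cv2.CHAIN_APPROX_NONE)[0],key=len)[:,0]
P=np.c_[xs,ys];W=plane("top",P,20.)
yh=np.array([np.sin(-.1),np.cos(.1)]);
# rough axes from tab pixels, then tips refined as mean cross-position at extreme
A=plane("top",[[222,283],[355,267],[282,217]],20.)[:,:2]
for it in range(3):
    yh=(A[0]-A[1])/np.linalg.norm(A[0]-A[1]);xh=np.array([yh[1],-yh[0]])
    def tip(u,v):
        s=W[:,:2]@u;k=s>s.max()-15;c=W[k][:,:2]@v
        return u*s.max()+v*(c.min()+c.max())/2, c.max()-c.min()
    r=[tip(yh,xh),tip(-yh,xh),tip(xh,yh)];A=np.array([q[0] for q in r])
print("tabs",A.round(1),"widths",[round(q[1],1) for q in r],"tip-tip",np.linalg.norm(A[0]-A[1]))
C=(A[0]+A[1])/2;print("C",C,"far tip local",(A[2]-C)@xh,(A[2]-C)@yh,"xh",xh)
rk=comp(nb,(430,200));ys,xs=np.nonzero(rk);print("rack px",xs.min(),xs.max(),ys.min(),ys.max())
# world height map from depth
vv,uu=np.mgrid[0:400,0:640];o,D=rays("top",np.c_[uu.ravel(),vv.ravel()])
Z=(o+D*d.reshape(-1,1))[:,2].reshape(400,640)
for nme,p in dict(tray=(290,275),tabL=(222,283),tabR=(355,267),barend=(424,231),rack=(412,200),counter=(350,350),hj=(423,169)).items():print(nme,np.median(Z[p[1]-1:p[1]+2,p[0]-1:p[0]+2]).round(1))
v=hsv[...,2]; bar=rk*(v>185).astype(np.uint8);bar[:212]=0
ys,xs=np.nonzero(bar);print("bar px",xs.min(),xs.max(),ys.min(),ys.max())
big=cv2.resize(im[120:245,395:470],None,fx=6,fy=6,interpolation=cv2.INTER_CUBIC)[-590:];cv2.imwrite("pics/rack.png",big)
E
```

```text
tray px 215 361 211 306 8338
tabs [[456.  275.9]
 [491.  -59.6]
 [621.1 124.7]] widths [np.float64(25.7), np.float64(24.3), np.float64(26.3)] tip-tip 337.24895259291503
C [473.51018005 108.15630576] far tip local 148.54716363069636 1.1256005587950904 xh [0.99460397 0.10374459]
rack px 401 459 131 233
tray 20.2
tabL 28.2
tabR 24.1
barend 11.7
rack 30.2
counter 0.2
hj 44.9
bar px 413 433 215 233
```

View pics/rack.png

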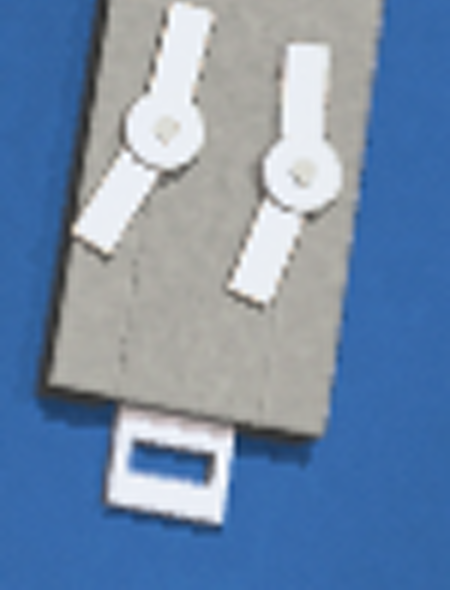

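The crop shows the bar end with its eye, corners at top-image pixels (412.8,230.8) and (432,233.8). The rack's front-face corners are at (402.5,210.8) and (448.7,219.5). I'm raising the left flap now.

```bash
cat >> h.py <<'E'
C=np.array([473.5,108.2]);YAW=0.1039
def w(x,y,z): 
    c,s=np.cos(YAW),np.sin(YAW);return [C[0]+c*x-s*y,C[1]+s*x+c*y,z]
def raise_flap(out,hinge,head):
    "out: outward unit vec in tray frame; head: tray-frame heading of the hinge line"
    q=down(YAW+head);out=np.array(out,float)
    def pt(th,lift): # tcp for tab angle th
        r=hinge+79*np.cos(th)+3*np.sin(th);z=20+79*np.sin(th)-3*np.cos(th)
        return w(*(out*r),z-19+lift)
    p=pt(0,7);effector.move_gripper(0.6)
    env.move_ptp([p[0],p[1],max(p[2]+75,80)],q);env.move_linear(p,q,vel=150)
    effector.move_gripper(0.0,25)
    print("grip",read_opening()*88,read_gripper_force(),read_contact_force())
    for th in np.linspace(0,1.60,9)[1:]:
        env.move_linear(pt(th,7+4*th/1.6),q,vel=110)
    print("top",read_contact_force(),read_opening()*88)
    effector.move_gripper(0.6)
    p=read_position();env.move_linear([p[0],p[1],p[2]+45],q,vel=200);print(read_clock())
E
python3 - <<'E'
from h import *
B=plane("top",[[412.8,230.8],[432,233.8]],12.)
F=plane("top",[[402.5,210.8],[448.7,219.5]],30.)
print("bar end",B.round(1),np.linalg.norm(B[0]-B[1]),"rack",F.round(1),np.linalg.norm(F[0]-F[1]))
for X in(B,F):
    e=X[0]-X[1];print("axis yaw",np.arctan2(-e[0],e[1]))
raise_flap([0,1],75,0)
p,d=optics.capture("top");cv2.imwrite("pics/a1.png",p)
E
```

```text
bar end [[ 570.5 -185.4   12. ]
 [ 562.7 -230.9   12. ]] 46.21995536817519 rack [[ 616.  -159.    30. ]
 [ 594.  -267.2   30. ]] 110.40575941354702
axis yaw -0.1698079886758589
axis yaw -0.20057408092910844
grip 22.84517391055178 24.999792650341988 [-0.70763365  0.79192871  1.71190998]
top [  8.86806223  15.83996785 -21.93394625] 23.88324741978497
6.925
```

```bash
sed -i 's/max(p\[2\]+75,80)/140/' h.py; python3 - <<'E'
from h import *
p=read_position();env.move_linear([p[0],p[1],140])
raise_flap([0,-1],75,0)
p=read_position();env.move_linear([p[0],p[1],140])
raise_flap([1,0],55,np.pi/2)
p=read_position();q=read_tcp_rot()
env.move_linear([p[0],p[1],160])
env.move_ptp([450,-170,200],down(-.185+np.pi/2))
TW=tcpT();np.save("TW.npy",TW)
a,_=optics.capture("wrist");b,_=optics.capture("top");cv2.imwrite("pics/a2w.png",a);cv2.imwrite("pics/a2t.png",b)
m=np.hstack([b[120:370,190:480]]);cv2.imwrite("pics/a2.png",np.vstack([cv2.resize(m,(440,300)),cv2.resize(a,(440,275))]))
E
```

```text
grip 23.462804600267862 25.000115409493446 [-0.60479908 -0.25457919  0.7111816 ]
top [  5.84467935 -10.15252943 -16.43827358] 23.300755802353795
13.3083
grip 22.905051888186076 24.9998040497303 [ 0.70670821 -1.99953622  1.35037856]
top [ 51.09589675   9.01427935 -38.59219032] 0.4354874799423756
20.5667
```

View pics/a2.png

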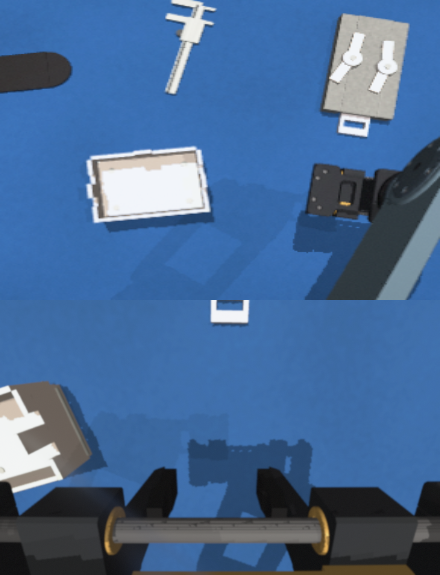

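The picture shows the tray closed on all sides as seen from above, and the bar end at the top edge of the wrist view. The far tab slipped out of the grip at the top, so I'm checking the flap angles by tab height and measuring the bar from closer.

```bash
python3 - <<'E'
from h import *
vv,uu=np.mgrid[0:400,0:640]
def local(n):
    p,d=optics.capture(n);o,D=rays(n,np.c_[uu.ravel(),vv.ravel()])
    X=(o+D*d.reshape(-1,1))[d.ravel()>0];c,s=np.cos(YAW),np.sin(YAW);a=X[:,:2]-C
    return np.c_[a@[c,s],a@[-s,c],X[:,2]]
for n in("top","scene"):
    L=local(n)
    for nm,k in dict(left=(abs(L[:,0])<11)&(abs(L[:,1]-85)<25),right=(abs(L[:,0])<11)&(abs(L[:,1]+85)<25),far=(abs(L[:,1])<11)&(abs(L[:,0]-65)<25)).items():
        q=L[k&(L[:,2]>92)&(L[:,2]<120)];print(n,nm,len(q),q.mean(0).round(1) if len(q) else "",q.max(0).round(1) if len(q) else "")
env.move_linear([500,-195,200],down(-.185+np.pi/2))
TW=tcpT();a,_=optics.capture("wrist");cv2.imwrite("pics/w3.png",a);np.save("TW.npy",TW)
h=cv2.cvtColor(a,cv2.COLOR_BGR2HSV);m=((h[...,1]<60)&(h[...,2]>170)).astype(np.uint8);m[300:]=0
cs=cv2.findContours(m,cv2.RETR_EXTERNAL,cv2.CHAIN_APPROX_NONE)[0]
for c in cs:
    if cv2.contourArea(c)>200:
        ap=cv2.boxPoints(cv2.minAreaRect(c));print(cv2.contourArea(c),ap.round().tolist(),plane("wrist",ap,12.,TW).round(1).tolist())
E
```

```text
top left 47 [ -0.7  76.2 109. ] [ 10.   80.4 115.1]
top right 37 [ -0.3 -77.  111. ] [ 11.  -74.1 116.1]
top far 38 [ 57.5  -0.2 110.6] [ 61.   11.  114.6]
scene left 24 [  2.1  77.5 108.9] [ 11.   80.1 114.8]
scene right 23 [  3.5 -77.5 108.1] [ 10.8 -74.8 115.8]
scene far 64 [5.980e+01 1.000e-01 1.047e+02] [ 65.5  11.  116.6]
3260.5 [[-32.0, 215.0], [21.0, 180.0], [83.0, 273.0], [30.0, 308.0]] [[518.4, 159.4, 12.0], [542.8, 90.0, 12.0], [435.3, 67.7, 12.0], [404.5, 142.3, 12.0]]
2266.5 [[289.0, 51.0], [342.0, 51.0], [342.0, 96.0], [289.0, 96.0]] [[608.8, -192.3, 12.0], [600.4, -237.9, 12.0], [562.9, -231.8, 12.0], [571.6, -184.6, 12.0]]
6058.5 [[249.0, 0.0], [381.0, 0.0], [381.0, 48.0], [249.0, 48.0]] [[654.3, -167.3, 12.0], [634.1, -276.7, 12.0], [596.7, -271.8, 12.0], [617.6, -158.5, 12.0]]
```

View pics/w3.png

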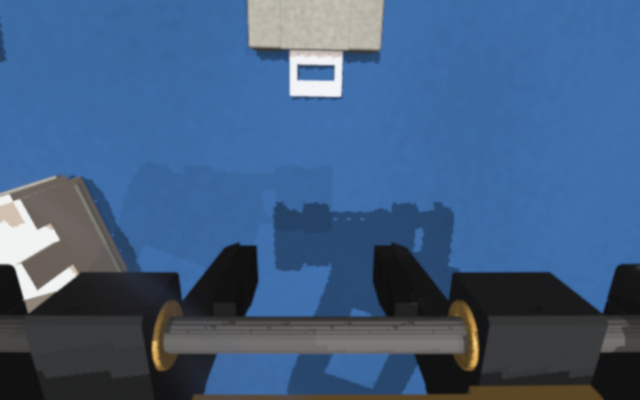

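The tabs sit at their upright positions in both views, so all three flaps are up. The bar end is at wrist pixels (289–342, 51–96), with about 38 mm out and the end middle at (567,-208). Now I'm drawing it out.

```bash
cat >> h.py <<'E'
def barfind():
    TW=tcpT();a,_=optics.capture("wrist")
    h=cv2.cvtColor(a,cv2.COLOR_BGR2HSV);m=((h[...,1]<70)&(h[...,2]>150)).astype(np.uint8);m[260:]=0
    out=[]
    for c in cv2.findContours(m,cv2.RETR_EXTERNAL,cv2.CHAIN_APPROX_NONE)[0]:
        if cv2.contourArea(c)<1500: continue
        W=plane("wrist",c[:,0],12.,TW)[:,:2].astype(np.float32);r=cv2.minAreaRect(W);out.append(r)
        b=cv2.boxPoints(r);e=[b[1]-b[0],b[2]-b[1]];L=max(e,key=np.linalg.norm);print("rect",np.round(r[0],1),np.round(r[1],1),"yaw",np.arctan(L[1]/L[0]))
    return a
E
python3 - <<'E'
from h import *
ya=-.19;u=np.array([np.cos(ya),np.sin(ya)]);g=np.array([567,-208.3])+17*u;q=down(ya+np.pi/2)
effector.move_gripper(0.9)
env.move_ptp([*g,80],q);env.move_linear([*g,4],q,vel=150);print(read_contact_force())
effector.move_gripper(0.,30);print(read_opening()*88,read_contact_force())
for s in(60,120,178):
    env.move_linear([*(g-s*u),4],q,vel=120);print(s,read_contact_force(),read_opening()*88)
effector.move_gripper(0.9)
e=g-178*u
env.move_linear([*e,60],q,vel=200)
env.move_ptp([*(e-60*u),220],q)
cv2.imwrite("pics/w4.png",barfind());print(read_clock())
E
```

```text
[-0.02855688 -0.27018134  0.66472599]
45.567586725806706 [-0.48729225  0.62496678  2.02105756]
60 [-7.21805301  0.96433427  9.81192864] 45.42144085754638
120 [-5.33125451 -0.62899883 11.35432567] 45.62373162336156
178 [-4.85315474 -0.24656868 10.54811708] 45.428600302866094
rect [445.9  99.5] [61.2 87.2] yaw -0.44343603
rect [ 444.8 -186. ] [ 47.4 108. ] yaw -0.18941438
29.05
```

View pics/w4.png

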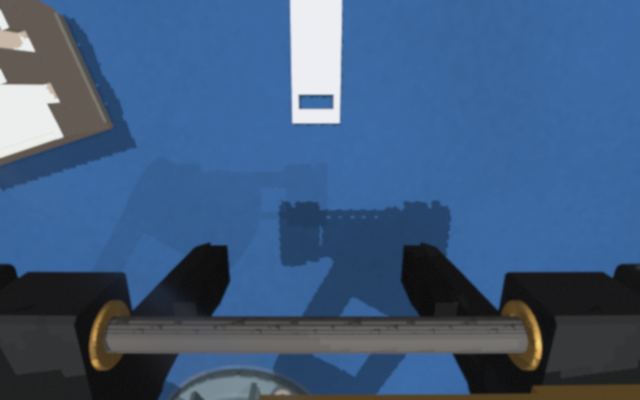

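The bar is out of the slot and lying flat. Its near end is at row 124, and its middle works out to (488,-194) by both the picture and the pull length. I'm regrasping it in the middle and hovering over the tray.

```bash
python3 - <<'E'
from h import *
ya=-.19;q=down(ya+np.pi/2);m=[488.1,-194.2]
env.move_ptp([*m,80],q);env.move_linear([*m,3],q,vel=120)
effector.move_gripper(0.,40);print(read_opening()*88,read_contact_force())
env.move_linear([*m,150],q,vel=150);print(read_opening()*88,read_contact_force())
q=down(YAW)
env.move_ptp([*C,150],q);env.move_linear([*C,122],q,vel=100)
env.dwell(.2);print(read_position(),read_contact_force(),read_moment(),read_clock())
a,_=optics.capture("wrist");b,_=optics.capture("top");s,ds=optics.capture("scene")
cv2.imwrite("pics/s5.png",s);cv2.imwrite("pics/t5.png",b);cv2.imwrite("pics/w5.png",a)
cv2.imwrite("pics/c5.png",np.vstack([cv2.resize(s[100:230,270:440],(640,300),interpolation=cv2.INTER_CUBIC),cv2.resize(b[215:335,200:380],(450,300),interpolation=cv2.INTER_CUBIC).copy() if 0 else cv2.copyMakeBorder(cv2.resize(b[215:335,200:380],(450,300),interpolation=cv2.INTER_CUBIC),0,0,0,190,cv2.BORDER_CONSTANT)]))
E
```

```text
45.49996114769009 [-0.31501672  0.90331948  4.02160487]
45.262817315153725 [-0.15997851 -0.22495186 -1.99730826]
[474.09434819 108.11232459 122.70248621] [ 0.36374195  0.62855603 -2.34393834] [ 0.07197901  0.08785199 -0.04725091] 34.6583
```

View pics/c5.png

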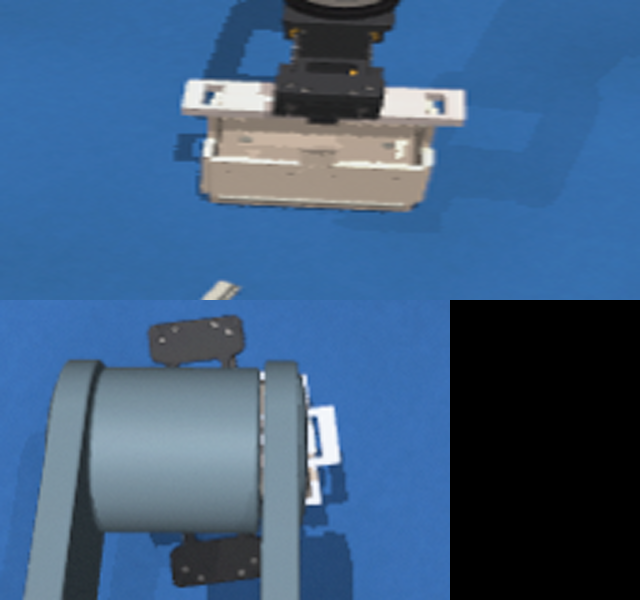

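View pics/w5.png

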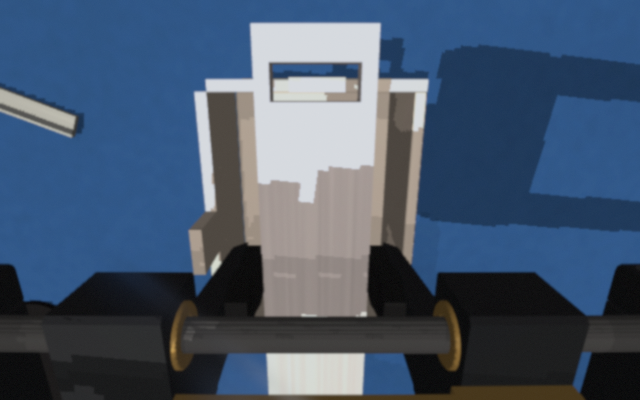

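The hover looks right: the bar is level over the tray, and the tab shows through the eye at wrist pixels (274–346, 77–93), with the eye at (272–360, 64–101). I'm turning these into a numeric offset.

```bash
python3 - <<'E'
from h import *
a=cv2.imread("pics/w5.png");TW=tcpT();zb=TW[2,3]-3
def loc(px,z):
    X=plane("wrist",px,z,TW)[:,:2]-C;c,s=np.cos(YAW),np.sin(YAW);return np.c_[X@[c,s],X@[-s,c]].round(1).tolist()
print("eye",loc([[272,63],[361,63],[361,101],[272,101]],zb+12));print("bar end",loc([[251,24],[380,24]],zb+12))
print("tab?",loc([[274,77],[346,77],[346,93],[274,93]],112.))
print("wing tops",loc([[206,80],[428,80],[206,92],[428,92]],85.))
cv2.imwrite("pics/z5.png",cv2.resize(a[50:115,240:390],(750,325),interpolation=cv2.INTER_NEAREST))
E
```

```text
eye [[15.2, -85.7], [-17.1, -85.8], [-17.6, -72.4], [15.6, -72.4]]
bar end [[22.2, -98.7], [-23.3, -98.7]]
tab? [[16.8, -81.5], [-13.4, -81.5], [-13.5, -75.1], [17.0, -75.0]]
wing tops [[53.4, -80.9], [-56.0, -81.1], [53.9, -75.2], [-56.6, -75.4]]
```

View pics/z5.png

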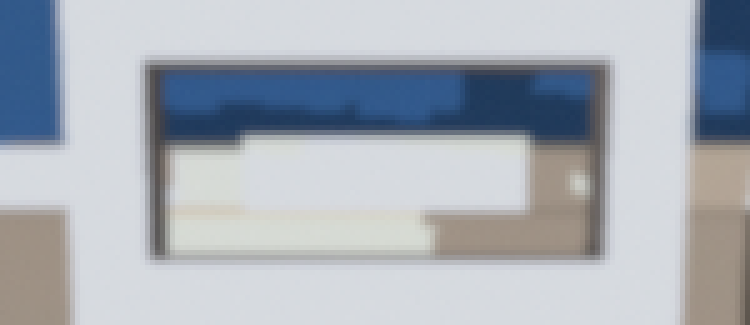

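In the zoom the tab top spans wrist columns 288–346, so it is 24.3 mm wide, as it should be. Tab centre and eye centre differ by under 1 mm in both directions. I'm lowering the bar.

```bash
python3 - <<'E'
from h import *
ok=True
for z in(112,104,96,88,82,78,75,73.5):
    env.move_linear([*C,z],vel=60);f=read_contact_force();print(z,read_position()[2].round(1),f.round(1))
    if abs(f+np.array([0,0,2])).max()>25: ok=False;break
if ok or z<76:
    effector.move_gripper(0.66);env.dwell(.3);print(read_opening()*88,read_contact_force().round(1))
    env.move_linear([*C,135],vel=120)
    env.move_linear([*C,200],vel=250);env.move_ptp([330,-150,300],read_tcp_rot())
    vv,uu=np.mgrid[0:400,0:640]
    for n in("top","scene"):
        p,d=optics.capture(n);cv2.imwrite(f"pics/f_{n}.png",p);o,D=rays(n,np.c_[uu.ravel(),vv.ravel()])
        X=(o+D*d.reshape(-1,1))[d.ravel()>0];c,s=np.cos(YAW),np.sin(YAW);a=X[:,:2]-C;L=np.c_[a@[c,s],a@[-s,c],X[:,2]]
        for yc in(-60,-30,0,30,60,92,-92):
            k=(abs(L[:,0])<15)&(abs(L[:,1]-yc)<4)&(L[:,2]>60);print(n,yc,k.sum(),np.median(L[k,2]).round(1) if k.any() else"")
        for nm,k in dict(left=(abs(L[:,0])<10)&(abs(L[:,1]-78)<20),right=(abs(L[:,0])<10)&(abs(L[:,1]+78)<20),far=(abs(L[:,1])<10)&(abs(L[:,0]-60)<25)).items():
            q=L[k&(L[:,2]>92)];print(nm,len(q),q.mean(0).round(1) if len(q) else"")
    t=cv2.imread("pics/f_top.png")[200:320,190:380];s=cv2.imread("pics/f_scene.png")[120:230,270:440]
    cv2.imwrite("pics/f.png",np.vstack([cv2.resize(t,(475,300)),cv2.resize(s,(475,300))]))
print(read_clock())
E
```

```text
112 111.2 [-0.4 -0.2 -1.1]
104 103.4 [-0.3 -1.1 -2.9]
96 95.5 [-1.   0.1 -2.8]
88 87.5 [-0.4 -0.5 -2.1]
82 81.6 [-0.1 -0.2 -2.8]
78 77.7 [-0.2 -0.4 -2.6]
75 74.8 [-0.2 -0.3 -1.9]
73.5 73.4 [ 0.4  0.7 -2.7]
57.79859737412355 [ 0.2 -0.6  0.5]
top -60 54 82.6
top -30 52 82.7
top 0 53 82.5
top 30 55 82.7
top 60 54 82.7
top 92 52 82.3
top -92 51 82.3
left 42 [ -0.2  76.2 109.4]
right 31 [ -0.3 -77.  111.1]
far 35 [ 57.4  -0.6 110. ]
scene -60 24 82.4
scene -30 24 82.2
scene 0 24 82.4
scene 30 23 82.6
scene 60 22 82.1
scene 92 25 82.9
scene -92 24 82.5
left 17 [  1.2  77.6 110.7]
right 19 [  2.6 -77.1 108.1]
far 52 [ 59.7  -0.2 104.9]
40.0333
```

View pics/f.png

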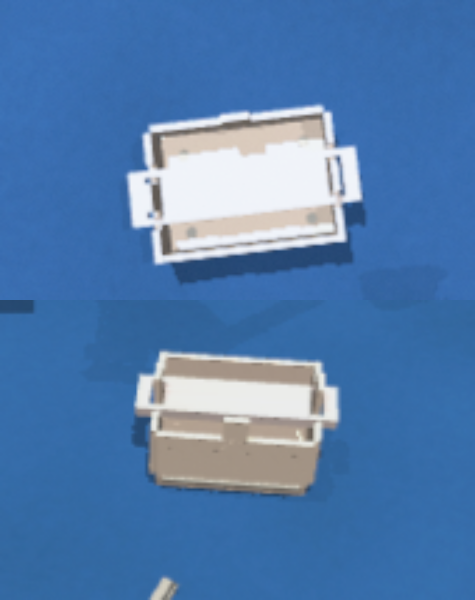

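Both crops show the bar level across the tray with the eyes over the tabs. Its top is at 82.5 mm along its whole length (82 expected), and all three flaps are upright.

```bash
python3 -c "
from rig import *
print(env.job_done(),read_clock())"
```

```text
the job is handed in; nothing more can be done
the job is handed in; nothing more can be done
```

I handed the job in at about 40 s on the robot's clock: the last images showed all three flaps upright and the tie bar seated level in the notches; the hand-in call returned no verdict, and I didn't re-measure the bystanders.

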